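# Close the glass desiccator

## Robot

A 6-joint arm with a two-finger parallel gripper is mounted at the origin on the work surface. World frame = base frame: x ahead of the robot, y to its left, z up, the work surface at z = 0. Lengths are in m, angles in degrees, forces in N, time in s.
With the tool pointing down it reaches from about 0.4 to 0.825 m from the base axis. Payload 7 kg.
Tool frame: the origin (TCP) lies midway between the tips of the shut fingers; the grasp point (between the pads) lies 19 mm behind it (ctrl.hold_point_z is the distance from the TCP to the grasp point, in m); z points along the fingers, y is the line along which they close (so a half turn about z gives the same grasp; the last joint's range is limited). The gripper opens to 88 mm and grips with 3 to 60 N. Pads are 19 mm wide; open, the fingers measure 130 mm over their backs; the gripper's body (78 mm by 193 mm) begins 47 mm behind the grasp point.
Start: joints at [-56.832, 20.546, 0.682, 0, -70.136, -16.507], TCP at [0.194, -0.647, 0.227] pointing down, gripper open.
Joint ranges: [-176.03, 176.03], [-82.01, 121.73], [-58.28, 71.71], [-173.87, 95.51], [-174.79, -0.11], [-173.66, 173.66]. Speed limits (degrees/s): [136.94, 136.94, 172.46, 180, 180, 180].

## Interface

Orientations are given as [roll, pitch, yaw] about the fixed x, y, z axes, in that order (R = Rz(yaw) Ry(pitch) Rx(roll)).
In Python, from plant import ctrl gives the robot as it stands.
- The arm moves only by the tool apply_moves, never from a script. Its argument "deltas" is a list of rows, each an object with "fingers": the finger opening in mm, from 0 to 87.6; "delta_pos": the shift along the tool's x, y, z in mm, a list of three; "angular": the turn, a rotation vector about the tool's x, y, z in degrees, a list of three. A call has 1 to 10 rows; each row is the pose to reach, as a shift and turn from the pose commanded when the call began, along the tool's axes at that moment; what a row does not reach only later rows make up. A row lasts 1/10 s, in which the tool goes at most 50 mm and 8.59 degrees, less where a joint would pass 70% of its speed; a pose out of reach is approached as far as the arm can. A call with a gripper value outside its range is refused whole. The fingers move at their own pace and stop on an object; the grip force is fixed at half the most. Time passes only in rows, so rows that repeat a pose let the fingers close. It gives the time, the measured TCP pose, the force, the opening and the grip force at its end, in the units of the state.
- ctrl.get_obs(): the state, without advancing time (a new reading comes with each control period).
- ctrl.snapshot(name): name is "side" or "top"; returns the picture (480x640x3 uint8, red, green, blue); there is no depth.
- ctrl.camera_params(name): a dict with "fx", "fy", "cx", "cy" (pixels), "dist_coeffs" ([k1, k2, p1, p2, k3] as OpenCV has them; the pictures are not rectified), "cam_to_world" (4x4, takes a point from camera to world coordinates). Camera axes: x right, y up, looking along -z (the intrinsics and any distortion apply to the point x, -y, -z); pixel columns grow to the right and rows downward; lengths in m; the calibration is good to about 2 mm. A picture is of the moment at which its call begins. camera_params takes no time and is no camera call.
- ctrl.close_job(): hands the job in; it is judged then, once.
The state is a dict: "clock": time; "joint_pos": joint angles; "qvel": joint speeds; "tau": joint torques, N m; "tool_pos": TCP position; "orientation": TCP orientation; "force": force on the tool from outside, world axes, zero at the start; "moment": the same for the moment, N m; "opening": finger opening in m; "gripper_force": force on a finger pad.
Only numpy, scipy, OpenCV 4.12 (cv2) and the standard library are available. Lean on these libraries where they do the work, as an engineer would, in place of code of your own. Each camera call takes 0.05 s, during which the arm holds its last target. There are 200 camera calls.

## Task

The glass vacuum desiccator on the bench has been left with its lid slid aside. With the red tap on the lid still open to let the air out, gently slide the lid home until its rim is flush with the base's rim all round, then turn the tap shut (handle square across its hose spout) and leave the lid in place. It is greased glass: slide the lid and never lift or tip it, never press or squeeze any part with more than 10 N, do not shove the base along, and leave the other things on the bench alone.

Things in the scene. Friction and masses are not known exactly. Their poses are not given: they have to be found in the camera images.
- base: Lower half of the desiccator: round clear glass bowl, loose on the bench, 2.2 kg. Origin: centre of its underside; z up; its yaw means nothing. Bowl 174 mm outside diameter, topped by a flat ground flange 214 mm outside, 152 mm inside diameter, 109 to 125 mm high, with a blue seal line. A white plate with crucibles inside, all below the flange's top, is not to be touched.
- lid: Loose glass lid, 0.6 to 0.9 kg, lying on the base's flange, at the start off by 42 to 56 mm roughly towards +y (up to 48 degrees either way). Origin: centre of its underside (125 mm above the bench); home: straight above the base's origin. x: along the hose spout, z up. It slides on grease at a push of about 2 N (1.4 to 3.2 N) and does not tip when pushed at rim or knob. Chips above 10 N, all touches counted.
- lid_rim (a point): Point on the lid's axis at half the height of its rim (7 mm above the lid's origin). The rim is a disc of 214 mm diameter and 14 mm thickness (125 to 139 mm above the bench) with a vertical edge that can be pushed. Above it the clear dome: 172 mm diameter at the rim, falling to 48 mm diameter 65 mm above the lid's origin.
- lid_knob (a point): Middle of the lid's round glass knob, on the lid's axis, 80 mm above its origin: 40 mm diameter, 188 to 221 mm above the bench. On it stands the white tap barrel, 24 mm diameter, up to 243 mm, with a hose spout 10 mm thick that reaches out 46 mm from the axis along the lid's +x, at 232 mm above the bench.
- tap (a joint): Angle of the tap's handle about the lid's axis. 0: open, handle in line with the hose spout (lid's x axis). It grows clockwise seen from above, up to a firm stop at 1.57: shut, handle square across the spout. Starts at 0 to 0.3, stays where it is left, turns at about 0.02 N m (under 1 N at the end of the handle).
- tap_bar (a point): Middle of the red bar handle of the tap, on the lid's axis, 126.5 mm above the lid's origin (251.5 mm above the bench). Its x axis runs along the bar, z up. The bar is 72 mm long, 13 mm wide and 16 mm high (243.5 to 259.5 mm above the bench), free at both ends.
- wash_bottle: Bystander: white wash bottle with red cap, 68 mm diameter, 195 mm high with its spout. Origin: centre of its underside.
- amber_bottle: Bystander: brown glass bottle with blue cap, 72 mm diameter, 150 mm high. Origin: centre of its underside.
- beaker: Bystander: empty glass beaker, 72 mm diameter, 90 mm high. Origin: centre of its underside.

How it is judged:
By the outcome, as a careful person would: the job done as asked, in the order asked, and still so for the second after the job is handed in, with the robot touching nothing.
It also fails if it takes over 69 s, if anything falls off the work surface, if the arm or the gripper's body presses on something with over 40 N, if the wrist force passes 120 N, or if a joint passes its speed limit or range.

## Working session

There is one attempt and no reset: what is moved stays moved. The work goes in short steps, Python scripts to look and compute and a tool call to move; the robot and the scene stay as the last step left them, time stands still between calls to the robot, and variables do not carry over. Pictures are saved under pics/ and viewed, at most 10 in all, crops included, and the job is handed in when it is done.

Besides the shell and the picture viewer there is one more tool, called after "Emit:" in YAML: its name, and indented under it one key for each argument. apply_moves: Moves the arm, as the interface text tells. Its arguments: {"type":"object","properties":{"deltas":{"type":"array"}},"required":["deltas"]}

```bash
mkdir -p pics; ls
python3 - <<'E'
from plant import ctrl
import cv2
o=ctrl.get_obs(); print({k:o[k] for k in('clock','tool_pos','orientation','force','opening')})
for n in('top','side'):
    im=ctrl.snapshot(n); cv2.imwrite(f'pics/{n}0.png',im[:,:,::-1]); print(n,ctrl.camera_params(n))
E
```

```text
pics
{'clock': 0.0, 'tool_pos': array([ 0.19338812, -0.64620007,  0.22560015]), 'orientation': array([ 1.79904162e+02, -9.35534758e-03, -1.63340747e+02]), 'force': array([0.57941054, 0.04783275, 0.1215422 ]), 'opening': 0.08783530784342929}
top {'fx': 603.0964270991406, 'fy': 603.0964270991406, 'cx': 322.2531385827466, 'cy': 233.45511670034912, 'dist_coeffs': array([-0.08984215,  0.        ,  0.        ,  0.        ,  0.        ]), 'cam_to_world': array([[ 0.02259193,  0.99659469, -0.07930081,  0.38360246],
       [-0.99967927,  0.02161128, -0.01320291, -0.01433596],
       [-0.01144416,  0.07957366,  0.99676329,  1.60234505],
       [ 0.        ,  0.        ,  0.        ,  1.        ]])}
side {'fx': 574.2495722754348, 'fy': 574.2495722754348, 'cx': 327.92699463544227, 'cy': 243.90614901283416, 'dist_coeffs': array([-0.07105306,  0.        ,  0.        ,  0.        ,  0.        ]), 'cam_to_world': array([[-0.81542029,  0.3401806 , -0.46836622, -0.06387665],
       [-0.57849579, -0.44981967,  0.68044462,  0.85747222],
       [ 0.02079372,  0.82579624,  0.56358513,  0.87249678],
       [ 0.        ,  0.        ,  0.        ,  1.        ]])}
```

View pics/top0.png

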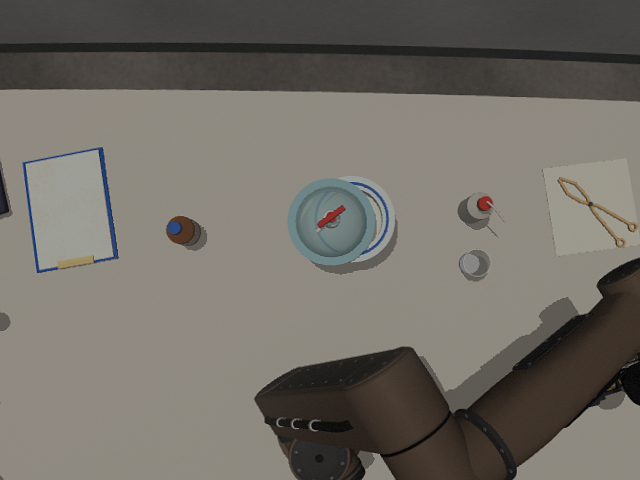

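View pics/side0.png

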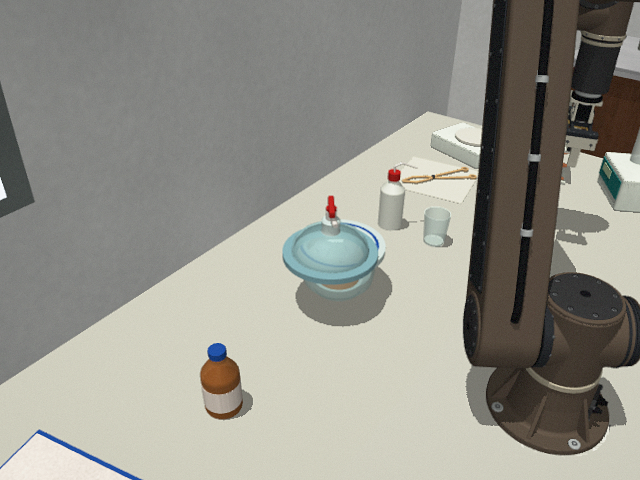

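The top view shows the lid rim centred near (332,222), the base flange near (352,219), the red bar near (331,217), and the bottles and beaker well clear. I'll zoom in for precise edges.

Run:
```python
import cv2
im=cv2.imread('pics/top0.png')[165:275,275:410]
cv2.imwrite('pics/crop0.png',cv2.resize(im,None,fx=5.4,fy=5.4,interpolation=cv2.INTER_CUBIC))
```

```text
(no output)
```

View pics/crop0.png

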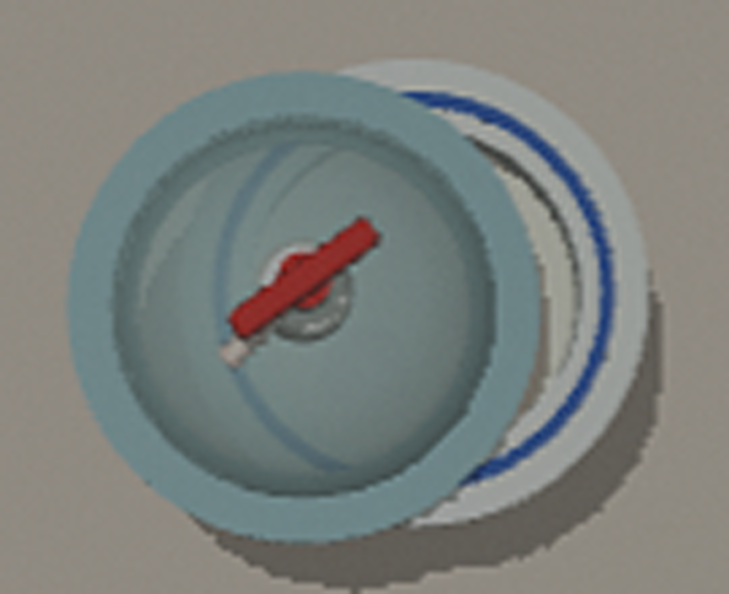

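Lid rim circle is at crop centre about (304,306) with r 237, and the base at about (417,292). The spout tip is at (235,352) and the bar runs (235,325)–(372,232). Next I'll fit these precisely.

```bash
cat > h.py <<'E'
import numpy as np, cv2
from scipy.optimize import least_squares
from plant import ctrl
P=ctrl.camera_params('top'); T=P['cam_to_world']; D=P['dist_coeffs']
K=np.array([[P['fx'],0,P['cx']],[0,P['fy'],P['cy']],[0,0,1.]])
F=np.diag([1.,-1,-1])
def proj(X):
    c=(np.atleast_2d(X)-T[:3,3])@T[:3,:3]@F
    return cv2.projectPoints(c,np.zeros(3),np.zeros(3),K,D)[0][:,0]
def ray(px,z):
    u=cv2.undistortPoints(np.array(px,float).reshape(-1,1,2),K,D)[:,0]
    d=np.c_[u,np.ones(len(u))]@F@T[:3,:3].T
    return T[:3,3]+d*((z-T[2,3])/d[:,2])[:,None]
def circ(im,c0,r,z,a0=0,a1=360,w=.010):
    """fit centre of a circle of radius r at height z; angles in world"""
    g=cv2.GaussianBlur(im.astype(np.float32),(3,3),.7); c=np.array(c0,float)
    a=np.deg2rad(np.arange(a0,a1,2)); n=np.c_[np.cos(a),np.sin(a)]
    for it in range(4):
        rr=np.arange(r-w,r+w,.0005)
        X=c+n[:,None]*rr[None,:,None]
        p=proj(np.c_[X.reshape(-1,2),np.full(X.size//2,z)]).astype(np.float32)
        v=cv2.remap(g,p[:,0].reshape(len(a),-1),p[:,1].reshape(len(a),-1),cv2.INTER_LINEAR)
        e=np.linalg.norm(v[:,4:]-v[:,:-4],axis=2); R=rr[2:-2][e.argmax(1)]
        E=c+n*R[:,None]
        s=least_squares(lambda q:np.hypot(*(E-q[:2]).T)-r-q[2],[*c,0],loss='soft_l1',f_scale=.001)
        c=s.x[:2]; w=max(w*.7,.005)
    return c,s.x[2],np.median(abs(s.fun))
E
python3 - <<'E'
from h import *
im=cv2.imread('pics/top0.png')
f=lambda x,y:(275+(x+.5)/5.4-.5,165+(y+.5)/5.4-.5)
l0=ray([f(304,306)],.139)[0,:2]; b0=ray([f(417,292)],.125)[0,:2]; print('guess',l0,b0)
print('lid',circ(im,l0,.107,.139)); 
for r in ((-150,30),(-140,20)): print('base',circ(im,b0,.107,.125,*r,w=.006))
hs=cv2.cvtColor(im,cv2.COLOR_BGR2HSV); m=((hs[...,0]<8)|(hs[...,0]>172))&(hs[...,1]>150)
m[:, :290]=0;m[:,380:]=0;m[:165]=0;m[275:]=0
ys,xs=np.nonzero(m); pts=ray(np.c_[xs,ys],.2595)[:,:2]; mu=pts.mean(0); u,s,v=np.linalg.svd(pts-mu)
print('bar',mu,'ang',np.rad2deg(np.arctan2(v[0,1],v[0,0])),len(xs))
print('bar ends',ray([f(235,325),f(372,232)],.2595)[:,:2],'spout tip',ray([f(235,352)],.232))
for n,px in dict(wash=(485,205),amber=(175,229),beak=(475,264)).items(): print(n,ray([px],.1)[0,:2])
E
```

```text
guess [ 0.53029989 -0.01532875] [ 0.53922584 -0.06670053]
lid (array([ 0.5304426 , -0.01690456]), np.float64(0.0012231406767422989), np.float64(0.000807296298033437))
base (array([ 0.53989849, -0.06514141]), np.float64(-9.954256916933558e-05), np.float64(0.0002927645200244849))
base (array([ 0.54000034, -0.06548916]), np.float64(-0.00033585092411293847), np.float64(0.0002820928591840896))
bar [ 0.52966762 -0.01450483] ang 127.7327674137299 178
bar ends [[ 0.5097007   0.01315349]
 [ 0.54968475 -0.04280249]] spout tip [[0.50083203 0.01345126 0.232     ]]
wash [ 0.58387226 -0.40254548]
amber [0.50634247 0.37703392]
beak [ 0.43490411 -0.37749918]
```

```bash
cat >> h.py <<'E'
from scipy.spatial.transform import Rotation as Ro
def delta(xyz,yaw,frm=None):
    o=ctrl.get_obs()
    if frm is None: p,R=o['tool_pos'],Ro.from_euler('xyz',o['orientation'],degrees=True)
    else: p,R=np.array(frm[:3]),Ro.from_euler('xyz',[180,0,frm[3]],degrees=True)
    G=Ro.from_euler('xyz',[180,0,yaw],degrees=True)
    return (1000*R.inv().apply(np.array(xyz)-p)).round(1),(R.inv()*G).as_rotvec(degrees=True).round(1)
E
python3 - <<'E'
from h import *
for i in range(3): ctrl.snapshot('top'); print(ctrl.get_obs()['tool_pos'],ctrl.get_obs()['force'])
for t in ((.25,-.6,.40,-140),(.50,-.30,.40,-110),(.506,.108,.40,-79)): print(delta(t[:3],t[3]))
E
```

```text
[ 0.19336367 -0.64634367  0.2258445 ] [0.69108821 0.37966442 0.39634994]
[ 0.19340478 -0.64641101  0.22596679] [-0.1646429   0.08076544 -0.94869646]
[ 0.19347421 -0.64650686  0.22616577] [ 0.28602571  0.38851609 -0.22742239]
(array([ -67.5,   28.5, -173.8]), array([  0. ,   0. , -23.3]))
(array([-393. ,  244.2, -173.7]), array([  0. ,   0. , -53.3]))
(array([-515.7,  633.4, -173.5]), array([  0. ,   0. , -84.3]))
```

Emit:
apply_moves:
  deltas:
    - {"fingers": 87.6,"delta_pos": [0,0,-50],"angular": [0,0,0]}
    - {"fingers": 87.6,"delta_pos": [0,0,-100],"angular": [0,0,0]}
    - {"fingers": 87.6,"delta_pos": [-20,10,-140],"angular": [0,0,-6]}
    - {"fingers": 87.6,"delta_pos": [-50,25,-174],"angular": [0,0,-12]}
    - {"fingers": 87.6,"delta_pos": [-90,50,-174],"angular": [0,0,-18]}
    - {"fingers": 87.6,"delta_pos": [-130,75,-174],"angular": [0,0,-24]}
    - {"fingers": 87.6,"delta_pos": [-170,100,-174],"angular": [0,0,-30]}
    - {"fingers": 87.6,"delta_pos": [-210,125,-174],"angular": [0,0,-36]}
    - {"fingers": 87.6,"delta_pos": [-250,150,-174],"angular": [0,0,-42]}
    - {"fingers": 87.6,"delta_pos": [-290,175,-174],"angular": [0,0,-48]}

```text
clock: 1.25
tool_pos: [0.422, -0.3941, 0.4008]
orientation: [-180.0, 0.0, -115.1]
force: [1.4, -1.0, 0.5]
opening: 0.0875
gripper_force: 0.0
```

Run:
```python
from h import *
o=ctrl.get_obs(); print(o['tool_pos'],o['orientation'],o['joint_pos'],o['clock'])
f=(.194,-.647,.227,-163.34); R=Ro.from_euler('xyz',[180,0,f[3]],degrees=True)
c=np.array(f[:3])+R.apply([-.290,.175,-.174]); print('cmd',c)
print(delta((.506,.108,.40),-79,(*c,-163.34+48)))
```

```text
[ 0.42200875 -0.39414595  0.40075721] [-1.79977769e+02  3.29979397e-03 -1.15089884e+02] [-2.36471271e+01  7.75701628e+00  5.76836570e+00 -2.74069275e-03
 -8.79890421e+01 -1.44266160e+00] 1.25
cmd [ 0.42165558 -0.39620539  0.401     ]
(array([-491.8,  139.6,    1. ]), array([ -0. ,   0. , -36.3]))
```

Emit:
apply_moves:
  deltas:
    - {"fingers": 87.6,"delta_pos": [-45,13,0],"angular": [0,0,-4]}
    - {"fingers": 87.6,"delta_pos": [-92,26,0],"angular": [0,0,-8]}
    - {"fingers": 87.6,"delta_pos": [-140,40,0],"angular": [0,0,-12]}
    - {"fingers": 87.6,"delta_pos": [-188,53,0],"angular": [0,0,-16]}
    - {"fingers": 87.6,"delta_pos": [-236,67,0],"angular": [0,0,-20]}
    - {"fingers": 87.6,"delta_pos": [-284,81,0],"angular": [0,0,-24]}
    - {"fingers": 87.6,"delta_pos": [-332,94,0],"angular": [0,0,-28]}
    - {"fingers": 87.6,"delta_pos": [-380,108,0],"angular": [0,0,-32]}
    - {"fingers": 87.6,"delta_pos": [-428,122,0],"angular": [0,0,-36.3]}
    - {"fingers": 87.6,"delta_pos": [-472,134,0],"angular": [0,0,-36.3]}

```text
clock: 2.25
tool_pos: [0.5017, 0.0904, 0.4009]
orientation: [-180.0, 0.0, -78.8]
force: [1.5, -1.0, -0.5]
opening: 0.0877
gripper_force: 0.0
```

Emit:
apply_moves:
  deltas:
    - {"fingers": 87.6,"delta_pos": [0,0,0],"angular": [0,0,0]}
    - {"fingers": 87.6,"delta_pos": [0,0,0],"angular": [0,0,0]}

```text
clock: 2.45
tool_pos: [0.5019, 0.0892, 0.4001]
orientation: [179.9, -0.0, -78.9]
force: [0.5, -1.0, 0.5]
opening: 0.0878
gripper_force: 0.0
```

Run:
```python
from h import *
o=ctrl.get_obs(); print(o['tool_pos'],o['orientation'],o['joint_pos'],o['clock'])
print(delta((.5058,.1077,.132),-79))
```

```text
[0.5019221  0.08915868 0.40014344] [ 1.79946239e+02 -1.74180593e-02 -7.89044654e+01] [ 3.21712195e+01  9.17305492e-01 -1.81854928e+00 -3.08294811e-03
 -8.73205734e+01 -2.10755474e+01] 2.45
(array([-17.5,  -7.6, 268.1]), array([ 0.1, -0. ,  0.1]))
```

Emit:
apply_moves:
  deltas:
    - {"fingers": 87.6,"delta_pos": [-17.5,-7.6,40],"angular": [0,0,0]}
    - {"fingers": 87.6,"delta_pos": [-17.5,-7.6,85],"angular": [0,0,0]}
    - {"fingers": 87.6,"delta_pos": [-17.5,-7.6,130],"angular": [0,0,0]}
    - {"fingers": 87.6,"delta_pos": [-17.5,-7.6,175],"angular": [0,0,0]}
    - {"fingers": 87.6,"delta_pos": [-17.5,-7.6,215],"angular": [0,0,0]}
    - {"fingers": 87.6,"delta_pos": [-17.5,-7.6,245],"angular": [0,0,0]}
    - {"fingers": 87.6,"delta_pos": [-17.5,-7.6,262],"angular": [0,0,0]}
    - {"fingers": 87.6,"delta_pos": [-17.5,-7.6,268],"angular": [0,0,0]}
    - {"fingers": 87.6,"delta_pos": [-17.5,-7.6,268],"angular": [0,0,0]}
    - {"fingers": 87.6,"delta_pos": [-17.5,-7.6,268],"angular": [0,0,0]}

```text
clock: 3.45
tool_pos: [0.507, 0.1065, 0.1338]
orientation: [-179.9, 0.0, -79.1]
force: [0.4, -0.0, 0.0]
opening: 0.0877
gripper_force: 0.0
```

Run:
```python
from h import *
o=ctrl.get_obs(); print(o['tool_pos'],o['orientation'],o['force'],o['clock'])
print(delta((.5058,.1077,.132),-79))
b=np.array([.540,-.0653]);u=np.array([.194,-.981]);print('home tcp dist now to base along u',(b-o['tool_pos'][:2])@u)
im=ctrl.snapshot('side')[180:320,250:420,::-1]; cv2.imwrite('pics/s1.png',cv2.resize(im,None,fx=4.2,fy=4.2,interpolation=cv2.INTER_CUBIC))
```

```text
[0.50697059 0.10651097 0.13380266] [-1.79897929e+02  1.84958796e-02 -7.90682359e+01] [ 0.43607968 -0.0035071   0.01721038] 3.45
(array([-1.4,  0.9,  1.8]), array([-0.1,  0. , -0.1]))
home tcp dist now to base along u 0.17495426473847167
```

View pics/s1.png

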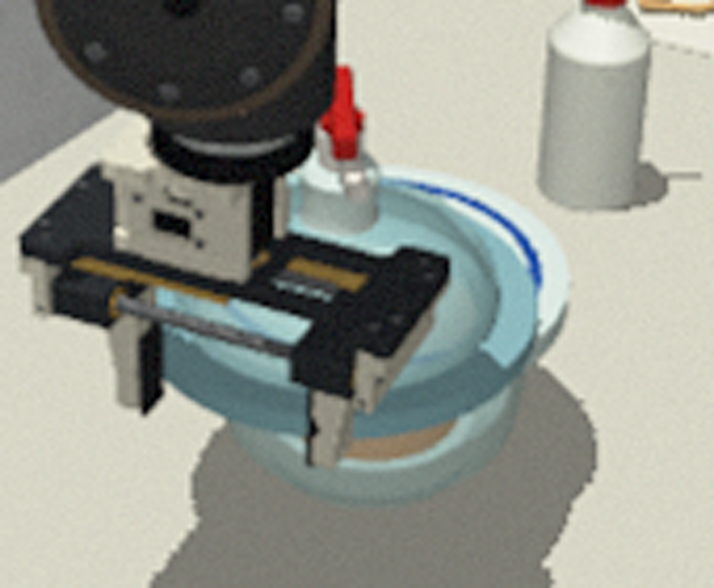

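The fingers sit behind the rim (crop 150,400 and 325,455) and the gripper body is clear of the tap. Now I'll push gently along tool x.

Emit:
apply_moves:
  deltas:
    - {"fingers": 87.6,"delta_pos": [6,0.9,1.5],"angular": [0,0,0]}
    - {"fingers": 87.6,"delta_pos": [11,0.9,1.5],"angular": [0,0,0]}
    - {"fingers": 87.6,"delta_pos": [14,0.9,1.5],"angular": [0,0,0]}
    - {"fingers": 87.6,"delta_pos": [16,0.9,1.5],"angular": [0,0,0]}
    - {"fingers": 87.6,"delta_pos": [18,0.9,1.5],"angular": [0,0,0]}
    - {"fingers": 87.6,"delta_pos": [20,0.9,1.5],"angular": [0,0,0]}
    - {"fingers": 87.6,"delta_pos": [22,0.9,1.5],"angular": [0,0,0]}
    - {"fingers": 87.6,"delta_pos": [24,0.9,1.5],"angular": [0,0,0]}
    - {"fingers": 87.6,"delta_pos": [26,0.9,1.5],"angular": [0,0,0]}
    - {"fingers": 87.6,"delta_pos": [28,0.9,1.5],"angular": [0,0,0]}

```text
clock: 4.5
tool_pos: [0.5108, 0.0791, 0.1312]
orientation: [-180.0, 0.0, -79.0]
force: [-0.7, 3.7, 2.4]
opening: 0.0872
gripper_force: 1.9
```

Run:
```python
from h import *
o=ctrl.get_obs(); print(o['tool_pos'],o['orientation'],o['force'],o['clock'])
b=np.array([.540,-.0653]);u=np.array([.194,-.981]);print('along',(b-o['tool_pos'][:2])@u,'lat',np.cross(u,b-o['tool_pos'][:2]))
im=ctrl.snapshot('top')[:,:,::-1]; cv2.imwrite('pics/t1.png',cv2.resize(im[165:275,275:410],None,fx=5.4,fy=5.4,interpolation=cv2.INTER_CUBIC))
print(circ(im,(.532,-.024),.107,.139,-200,50,w=.012)); print(circ(im,b,.107,.125,-130,10,w=.006))
```

```text
[0.51077579 0.07906334 0.13115877] [-1.79981633e+02  8.01855766e-03 -7.90313568e+01] [-0.67442494  3.72765821  2.43986821] 4.5
along 0.14728993112416167 lat 0.0006624641800604576
(array([ 0.53256863, -0.03216133]), np.float64(0.0010477096108961529), np.float64(0.001573651937479956))
(array([ 0.53989083, -0.06507964]), np.float64(3.504001115650356e-05), np.float64(0.0002787435903955332))<stdin>:3: DeprecationWarning: Arrays of 2-dimensional vectors are deprecated. Use arrays of 3-dimensional vectors instead. (deprecated in NumPy 2.0)
```

View pics/t1.png

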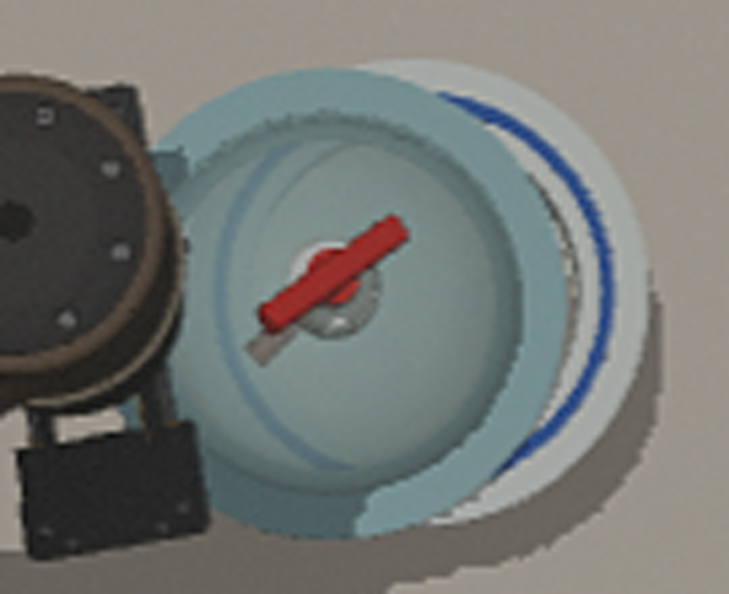

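The lid has slid with the fingers (right rim edge at crop x≈566, was 541) at about 3.7 N, and the base hasn't moved. I'll continue.

Emit:
apply_moves:
  deltas:
    - {"fingers": 87.6,"delta_pos": [3,0.5,0],"angular": [0,0,0]}
    - {"fingers": 87.6,"delta_pos": [6,0.5,0],"angular": [0,0,0]}
    - {"fingers": 87.6,"delta_pos": [9,0.5,0],"angular": [0,0,0]}
    - {"fingers": 87.6,"delta_pos": [12,0.5,0],"angular": [0,0,0]}
    - {"fingers": 87.6,"delta_pos": [15,0.5,0],"angular": [0,0,0]}
    - {"fingers": 87.6,"delta_pos": [18,0.5,0],"angular": [0,0,0]}
    - {"fingers": 87.6,"delta_pos": [21,0.5,0],"angular": [0,0,0]}
    - {"fingers": 87.6,"delta_pos": [23,0.5,0],"angular": [0,0,0]}
    - {"fingers": 87.6,"delta_pos": [25,0.5,0],"angular": [0,0,0]}
    - {"fingers": 87.6,"delta_pos": [26,0.5,0],"angular": [0,0,0]}

```text
clock: 5.55
tool_pos: [0.5151, 0.0532, 0.131]
orientation: [180.0, -0.0, -79.0]
force: [-1.1, 4.3, 1.7]
opening: 0.0876
gripper_force: 2.1
```

Run:
```python
from h import *
o=ctrl.get_obs(); print(o['tool_pos'],o['orientation'],o['force'],o['clock'])
b=np.array([.540,-.0653]);u=np.array([.194,-.981]);print('along',(b-o['tool_pos'][:2])@u)
im=ctrl.snapshot('top')[:,:,::-1]; cv2.imwrite('pics/t2.png',cv2.resize(im[165:275,275:410],None,fx=5.4,fy=5.4,interpolation=cv2.INTER_CUBIC))
im0=cv2.imread('pics/top0.png')
for a in ((-150,0),(-130,-10)):
  print('lid0',circ(im0,(.5304,-.0165),.107,.139,*a,w=.006)); 
  for s in(.04,.056): print('lid',circ(im,(.537,-s),.107,.139,*a,w=.012))
```

```text
[0.51508806 0.05324828 0.13104728] [ 1.79997217e+02 -1.65343610e-03 -7.90442471e+01] [-1.11763972  4.32037088  1.73460886] 5.55
along 0.12112877462388577
lid0 (array([ 0.52921357, -0.02025375]), np.float64(0.00040593285240337007), np.float64(0.0015219994899306733))
lid (array([ 0.54867842, -0.04822985]), np.float64(-0.007738268806014216), np.float64(0.0019344591817195373))
lid (array([ 0.53360605, -0.05060867]), np.float64(0.0031621667705387783), np.float64(0.0005060155996942915))
lid0 (array([ 0.52765363, -0.01409272]), np.float64(0.0019369851134152598), np.float64(0.0006514092102295199))
lid (array([ 0.5369717 , -0.02872223]), np.float64(0.0016144284246047969), np.float64(0.0018467853131977074))
lid (array([ 0.51977347, -0.05990981]), np.float64(0.012127095797466762), np.float64(0.0008804202827503368))
```

View pics/t2.png

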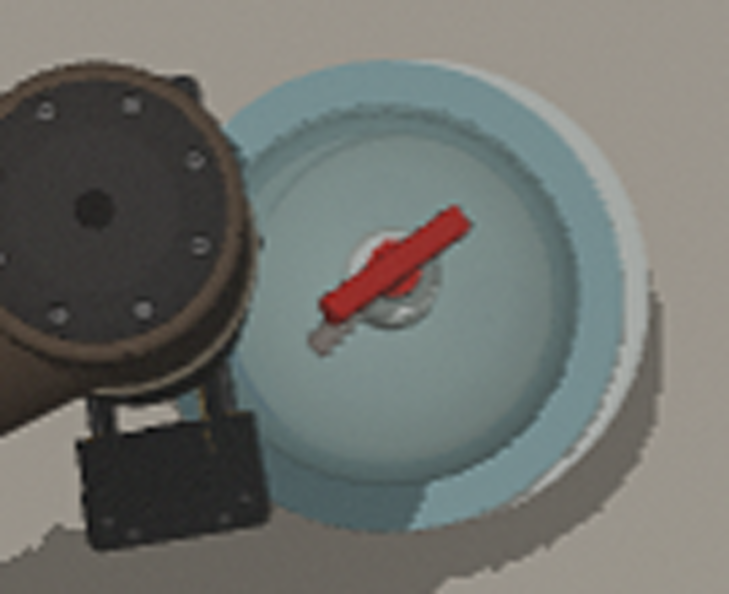

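The rim gap is now about 25 px in the crop (lid right edge 625, base 650). I'll measure the lid by its teal colour and fix the radius.

```bash
cat >> h.py <<'E'
def lidfit(crop,c0,a0,a1,r=.107,z=.139):
    """crop: 5.4x enlarged; edge = outermost teal/pale change in saturation"""
    s=cv2.cvtColor(crop,cv2.COLOR_BGR2HSV)[...,1].astype(np.float32)
    c=np.array(c0,float); a=np.deg2rad(np.arange(a0,a1,2)); n=np.c_[np.cos(a),np.sin(a)]
    for it in range(5):
        rr=np.arange(r-.008,r+.008,.0003); X=c+n[:,None]*rr[None,:,None]
        p=(proj(np.c_[X.reshape(-1,2),np.full(X.size//2,z)])-[275,165]+.5)*5.4-.5
        v=cv2.remap(s,p[:,:1].astype(np.float32).reshape(len(a),-1),p[:,1:].astype(np.float32).reshape(len(a),-1),cv2.INTER_LINEAR)
        e=v[:,:-8]-v[:,8:]; R=rr[4:-4][e.argmax(1)]; E=c+n*R[:,None]
        q=least_squares(lambda q:np.hypot(*(E-q).T)-r,c,loss='soft_l1',f_scale=.0007); c=q.x
    return c.round(4),np.median(abs(q.fun)).round(5)
def red(crop):
    hs=cv2.cvtColor(crop,cv2.COLOR_BGR2HSV); m=((hs[...,0]<8)|(hs[...,0]>172))&(hs[...,1]>150)
    ys,xs=np.nonzero(m); q=np.c_[xs,ys]; p=ray((q+.5)/5.4-.5+[275,165],.2595)[:,:2]; mu=p.mean(0)
    v=np.linalg.svd(p-mu,full_matrices=False)[2][0]; return mu.round(4),np.rad2deg(np.arctan2(v[1],v[0])).round(1)
E
python3 - <<'E'
from h import *
for f,c,A in(('crop0',(.5304,-.016),((0,360),(-150,40),(-130,20))),('t1',(.533,-.029),((-150,40),(-130,20))),('t2',(.538,-.054),((-150,40),(-130,20)))):
    im=cv2.imread(f'pics/{f}.png'); print(f,[lidfit(im,c,*a) for a in A],red(im))
E
```

```text
crop0 [(array([ 0.5305, -0.0153]), np.float64(0.0008)), (array([ 0.5298, -0.0143]), np.float64(0.0002)), (array([ 0.53  , -0.0142]), np.float64(0.0002))] (array([ 0.5297, -0.0145]), np.float64(127.7))
t1 [(array([ 0.5317, -0.0267]), np.float64(0.00049)), (array([ 0.5318, -0.0266]), np.float64(0.00051))] (array([ 0.5315, -0.0265]), np.float64(127.2))
t2 [(array([ 0.5359, -0.0521]), np.float64(0.0002)), (array([ 0.536 , -0.0521]), np.float64(0.0002))] (array([ 0.5356, -0.0521]), np.float64(127.2))
```

Emit:
apply_moves:
  deltas:
    - {"fingers": 87.6,"delta_pos": [2,-0.2,0],"angular": [0,0,0]}
    - {"fingers": 87.6,"delta_pos": [4,-0.4,0],"angular": [0,0,0]}
    - {"fingers": 87.6,"delta_pos": [6,-0.6,0],"angular": [0,0,0]}
    - {"fingers": 87.6,"delta_pos": [8,-0.8,0],"angular": [0,0,0]}
    - {"fingers": 87.6,"delta_pos": [10,-1.0,0],"angular": [0,0,0]}
    - {"fingers": 87.6,"delta_pos": [11,-1.1,0],"angular": [0,0,0]}
    - {"fingers": 87.6,"delta_pos": [12,-1.2,0],"angular": [0,0,0]}
    - {"fingers": 87.6,"delta_pos": [13,-1.4,0],"angular": [0,0,0]}
    - {"fingers": 87.6,"delta_pos": [13.5,-1.4,0],"angular": [0,0,0]}
    - {"fingers": 87.6,"delta_pos": [13.5,-1.4,0],"angular": [0,0,0]}

```text
clock: 6.6
tool_pos: [0.519, 0.0404, 0.131]
orientation: [180.0, -0.0, -79.0]
force: [-1.0, 3.2, 2.6]
opening: 0.0874
gripper_force: 1.7
```

Run:
```python
from h import *
o=ctrl.get_obs(); print(o['tool_pos'],o['orientation'],o['force'],o['clock'])
im=ctrl.snapshot('top')[:,:,::-1]; c=cv2.resize(im[165:275,275:410],None,fx=5.4,fy=5.4,interpolation=cv2.INTER_CUBIC); cv2.imwrite('pics/t3.png',c)
print([lidfit(c,(.54,-.065),*a) for a in((-150,40),(-130,20))],red(c),o['tool_pos'][:2]+.1074*np.array([.19,-.982]))
```

```text
[0.5190133  0.04035681 0.13104341] [ 1.79995896e+02 -5.47150947e-03 -7.90394159e+01] [-0.97403591  3.24467542  2.6332101 ] 6.6
[(array([ 0.5395, -0.0646]), np.float64(0.00021)), (array([ 0.5396, -0.0647]), np.float64(0.00021))] (array([ 0.5394, -0.065 ]), np.float64(127.2)) [ 0.5394193  -0.06510999]
```

Emit:
apply_moves:
  deltas:
    - {"fingers": 87.6,"delta_pos": [0.5,-0.3,0],"angular": [0,0,0]}
    - {"fingers": 87.6,"delta_pos": [0.5,-0.3,0],"angular": [0,0,0]}
    - {"fingers": 87.6,"delta_pos": [-3,-0.3,0],"angular": [0,0,0]}
    - {"fingers": 87.6,"delta_pos": [-12,-0.3,0],"angular": [0,0,0]}
    - {"fingers": 87.6,"delta_pos": [-30,-0.3,0],"angular": [0,0,0]}
    - {"fingers": 87.6,"delta_pos": [-40,0,-20],"angular": [0,0,0]}
    - {"fingers": 87.6,"delta_pos": [-60,0,-65],"angular": [0,0,0]}
    - {"fingers": 87.6,"delta_pos": [-80,0,-110],"angular": [0,0,0]}
    - {"fingers": 87.6,"delta_pos": [-100,0,-155],"angular": [0,0,0]}
    - {"fingers": 87.6,"delta_pos": [-120,0,-190],"angular": [0,0,0]}

```text
clock: 7.65
tool_pos: [0.4961, 0.1592, 0.3241]
orientation: [-179.9, 0.0, -79.0]
force: [0.8, 0.2, -0.3]
opening: 0.0874
gripper_force: 0.0
```

Run:
```python
from h import *
o=ctrl.get_obs(); print(o['tool_pos'],o['orientation'],o['joint_pos'],o['force'],o['clock'])
im=ctrl.snapshot('top')[:,:,::-1]; c=cv2.resize(im[165:275,275:410],None,fx=5.4,fy=5.4,interpolation=cv2.INTER_CUBIC); cv2.imwrite('pics/t4.png',c)
print([lidfit(c,(.54,-.065),*a) for a in((-150,40),(-130,20),(-150,150))],red(c))
s=ctrl.snapshot('side')[:,:,::-1][180:310,255:410]; cv2.imwrite('pics/s4.png',np.hstack([c[:,100:],cv2.resize(s,None,fx=4.57,fy=4.57,interpolation=cv2.INTER_CUBIC)[:,:]])[::1] if 0 else cv2.resize(s,None,fx=4.5,fy=4.5,interpolation=cv2.INTER_CUBIC))
```

```text
[0.49610934 0.15922187 0.3241235 ] [-1.79859625e+02  1.41386343e-02 -7.90285864e+01] [ 3.94354504e+01  2.87833976e+00 -9.28245868e+00  5.57521651e-02
 -7.77090625e+01 -2.84758605e+01] [ 0.84319694  0.20940231 -0.31054281] 7.65
[(array([ 0.5398, -0.065 ]), np.float64(0.00039)), (array([ 0.5398, -0.0651]), np.float64(0.00019)), (array([ 0.5398, -0.0658]), np.float64(0.00051))] (array([ 0.5395, -0.0652]), np.float64(127.2))
```

View pics/s4.png

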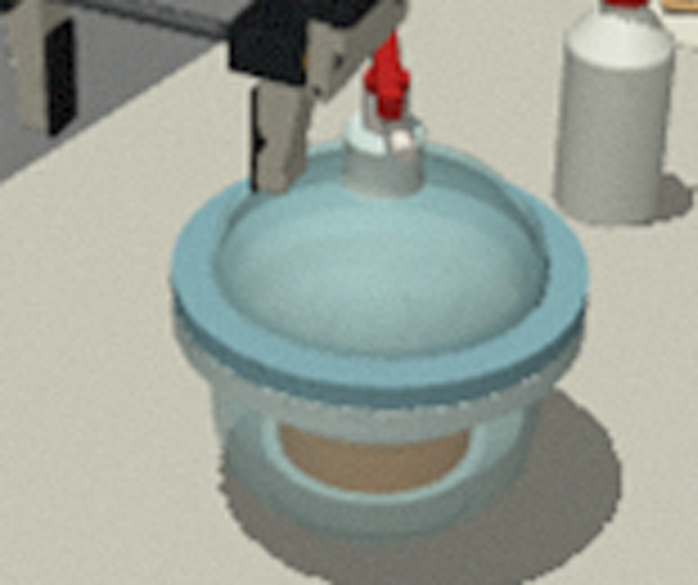

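View pics/t4.png

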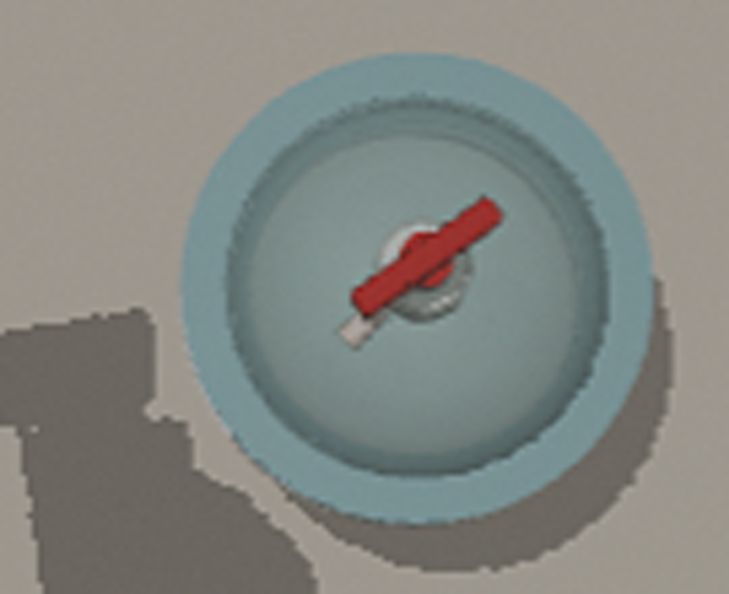

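The lid is home: centre (0.5398,-0.0651) against base (0.5399,-0.0652), and the side view shows the rims flush, with the lid edge x 175–587 over the flange. The bar is still open, in line with the spout (tip 353,333). Next, the tap.

Run:
```python
from h import *
sp=ray((np.array([[353,333]])+.5)/5.4-.5+[275,165],.232)[0,:2]-[.5398,-.0651]; print('spout ang',np.rad2deg(np.arctan2(sp[1],sp[0])),np.hypot(*sp))
print(delta((.5398,-.0651,.320),-95),delta((.5398,-.0651,.2475),-95))
```

```text
spout ang 135.91811090497254 0.04153468607742185
(array([230. ,   2.4,   6. ]), array([-0.5,  0.2, 16.1])) (array([230.1,   3. ,  78.5]), array([-0.5,  0.2, 16.1]))
```

Emit:
apply_moves:
  deltas:
    - {"fingers": 60,"delta_pos": [40,0,0],"angular": [0,0,4]}
    - {"fingers": 60,"delta_pos": [85,1,0],"angular": [0,0,8]}
    - {"fingers": 60,"delta_pos": [130,2,2],"angular": [0,0,12]}
    - {"fingers": 60,"delta_pos": [175,2.4,4],"angular": [0,0,16]}
    - {"fingers": 60,"delta_pos": [215,2.4,6],"angular": [0,0,16]}
    - {"fingers": 60,"delta_pos": [230,2.4,6],"angular": [0,0,16]}
    - {"fingers": 60,"delta_pos": [230,2.4,6],"angular": [0,0,16]}
    - {"fingers": 60,"delta_pos": [230,2.4,6],"angular": [0,0,16]}

```text
clock: 8.55
tool_pos: [0.5374, -0.0677, 0.3147]
orientation: [180.0, -0.0, -95.1]
force: [-0.2, 0.5, -0.7]
opening: 0.06
gripper_force: 0.0
```

Run:
```python
from h import *
o=ctrl.get_obs(); print(o['tool_pos'],o['orientation'],o['joint_pos'],o['opening'],o['moment'])
print(delta((.5398,-.0651,.2475),-95))
s=ctrl.snapshot('side')[:,:,::-1][130:270,255:410]; cv2.imwrite('pics/s5.png',cv2.resize(s,None,fx=4.2,fy=4.2,interpolation=cv2.INTER_CUBIC))
```

```text
[ 0.53739805 -0.06774857  0.3146748 ] [ 1.79961258e+02 -3.56209104e-03 -9.50823191e+01] [ 1.35464624e+01  5.27487667e+00 -7.82904468e+00 -9.23943254e-03
 -7.69339293e+01 -1.86266909e+01] 0.06001042938953928 [ 0.08575297  0.08075986 -0.01415273]
(array([-2.9, -2.2, 67.2]), array([ 0. , -0. , -0.1]))
```

View pics/s5.png

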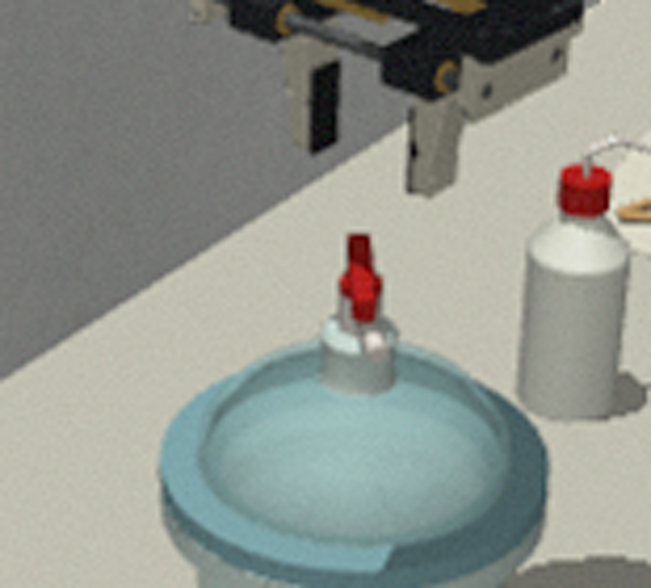

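The fingers are centred over the tap, one on each side of the bar, and the bar (360,275) is clear below. Descending.

Emit:
apply_moves:
  deltas:
    - {"fingers": 60,"delta_pos": [-2.9,-2.2,15],"angular": [0,0,0]}
    - {"fingers": 60,"delta_pos": [-2.9,-2.2,30],"angular": [0,0,0]}
    - {"fingers": 60,"delta_pos": [-2.9,-2.2,43],"angular": [0,0,0]}
    - {"fingers": 60,"delta_pos": [-2.9,-2.2,53],"angular": [0,0,0]}
    - {"fingers": 60,"delta_pos": [-2.9,-2.2,61],"angular": [0,0,0]}
    - {"fingers": 60,"delta_pos": [-2.9,-2.2,66],"angular": [0,0,0]}
    - {"fingers": 60,"delta_pos": [-2.9,-2.2,67],"angular": [0,0,0]}
    - {"fingers": 60,"delta_pos": [-2.9,-2.2,67],"angular": [0,0,0]}
    - {"fingers": 60,"delta_pos": [-2.9,-2.2,67],"angular": [0,0,0]}

```text
clock: 9.5
tool_pos: [0.5403, -0.0654, 0.2486]
orientation: [-180.0, 0.0, -95.0]
force: [0.5, 0.7, 1.0]
opening: 0.0601
gripper_force: 0.0
```

Run:
```python
from h import *
o=ctrl.get_obs(); print(o['tool_pos'],o['orientation'],o['force'],o['moment'])
print(delta((.5398,-.0651,.2475),-195))
```

```text
[ 0.54032342 -0.06535756  0.24857467] [-1.79952002e+02  4.95765381e-03 -9.50437624e+01] [0.5198694  0.72470384 0.974374  ] [-0.00939573  0.06507583  0.00900247]
(array([-0.2,  0.5,  1.1]), array([ -0.,   0., 100.]))
```

Emit:
apply_moves:
  deltas:
    - {"fingers": 60,"delta_pos": [-0.2,0.5,0.5],"angular": [0,0,5]}
    - {"fingers": 60,"delta_pos": [-0.2,0.5,0.5],"angular": [0,0,10]}
    - {"fingers": 60,"delta_pos": [-0.2,0.5,0.5],"angular": [0,0,15]}
    - {"fingers": 60,"delta_pos": [-0.2,0.5,0.5],"angular": [0,0,20]}
    - {"fingers": 60,"delta_pos": [-0.2,0.5,0.5],"angular": [0,0,25]}
    - {"fingers": 60,"delta_pos": [-0.2,0.5,0.5],"angular": [0,0,30]}
    - {"fingers": 60,"delta_pos": [-0.2,0.5,0.5],"angular": [0,0,35]}
    - {"fingers": 60,"delta_pos": [-0.2,0.5,0.5],"angular": [0,0,40]}
    - {"fingers": 60,"delta_pos": [-0.2,0.5,0.5],"angular": [0,0,45]}
    - {"fingers": 60,"delta_pos": [-0.2,0.5,0.5],"angular": [0,0,50]}

```text
clock: 10.5
tool_pos: [0.5396, -0.0653, 0.248]
orientation: [-180.0, 0.0, -145.3]
force: [-0.3, -0.6, 0.5]
opening: 0.0599
gripper_force: 0.3
```

Emit:
apply_moves:
  deltas:
    - {"fingers": 60,"delta_pos": [0,0,0],"angular": [0,0,5]}
    - {"fingers": 60,"delta_pos": [0,0,0],"angular": [0,0,10]}
    - {"fingers": 60,"delta_pos": [0,0,0],"angular": [0,0,15]}
    - {"fingers": 60,"delta_pos": [0,0,0],"angular": [0,0,20]}
    - {"fingers": 60,"delta_pos": [0,0,0],"angular": [0,0,25]}
    - {"fingers": 60,"delta_pos": [0,0,0],"angular": [0,0,30]}
    - {"fingers": 60,"delta_pos": [0,0,0],"angular": [0,0,34]}
    - {"fingers": 60,"delta_pos": [0,0,0],"angular": [0,0,37]}
    - {"fingers": 60,"delta_pos": [0,0,0],"angular": [0,0,40]}
    - {"fingers": 60,"delta_pos": [0,0,0],"angular": [0,0,40]}

```text
clock: 11.5
tool_pos: [0.5396, -0.0651, 0.248]
orientation: [180.0, 0.0, 174.9]
force: [-0.1, -0.4, -0.4]
opening: 0.06
gripper_force: 0.0
```

Run:
```python
from h import *
o=ctrl.get_obs(); print(o['tool_pos'],o['orientation'],o['force'],o['moment'],o['joint_pos'][5])
im=ctrl.snapshot('top')[:,:,::-1]; c=cv2.resize(im[165:275,275:410],None,fx=5.4,fy=5.4,interpolation=cv2.INTER_CUBIC); cv2.imwrite('pics/t6.png',c)
print([lidfit(c,(.54,-.065),*a) for a in((-150,40),(-130,20))])
```

```text
[ 0.53963949 -0.06514169  0.24796335] [1.79991983e+02 3.04895333e-02 1.74907434e+02] [-0.0665142  -0.36190932 -0.42988397] [-0.02109288 -0.03175272 -0.01824301] -108.87448922719983
[(array([ 0.5408, -0.0647]), np.float64(0.00317)), (array([ 0.5372, -0.0624]), np.float64(0.00245))]
```

Emit:
apply_moves:
  deltas:
    - {"fingers": 60,"delta_pos": [0,0,0],"angular": [0,0,2]}
    - {"fingers": 60,"delta_pos": [0,0,0],"angular": [0,0,4]}
    - {"fingers": 60,"delta_pos": [0,0,0],"angular": [0,0,5]}
    - {"fingers": 60,"delta_pos": [0,0,0],"angular": [0,0,6]}
    - {"fingers": 60,"delta_pos": [0,0,0],"angular": [0,0,7]}
    - {"fingers": 60,"delta_pos": [0,0,0],"angular": [0,0,8]}
    - {"fingers": 60,"delta_pos": [0,0,0],"angular": [0,0,8]}

```text
clock: 12.25
tool_pos: [0.5396, -0.065, 0.2476]
orientation: [180.0, 0.0, 166.9]
force: [-0.8, 0.2, -0.1]
opening: 0.0601
gripper_force: 0.2
```

Run:
```python
from h import *
o=ctrl.get_obs(); print(o['orientation'],o['force'],o['moment'],o['gripper_force'])
```

```text
[1.79995459e+02 1.10578433e-02 1.66937672e+02] [-0.76879536  0.21757674 -0.08703221] [0.12186235 0.04265149 0.0124974 ] 0.16191788599826396
```

Emit:
apply_moves:
  deltas:
    - {"fingers": 60,"delta_pos": [0,0,0],"angular": [0,0,0.5]}
    - {"fingers": 60,"delta_pos": [0,0,0],"angular": [0,0,1]}
    - {"fingers": 60,"delta_pos": [0,0,0],"angular": [0,0,1.5]}
    - {"fingers": 60,"delta_pos": [0,0,0],"angular": [0,0,1.5]}

```text
clock: 12.65
tool_pos: [0.5395, -0.065, 0.2475]
orientation: [180.0, -0.0, 165.4]
force: [-0.2, 1.1, 1.8]
opening: 0.0597
gripper_force: 0.6
```

Run:
```python
from h import *
o=ctrl.get_obs(); print(o['orientation'],o['force'],o['moment'],o['gripper_force'])
```

```text
[ 1.79997617e+02 -8.45894201e-03  1.65437712e+02] [-0.2027754   1.05880168  1.81477679] [0.23045196 0.2836154  0.06768469] 0.5828241655438005
```

Emit:
apply_moves:
  deltas:
    - {"fingers": 60,"delta_pos": [0,0,0],"angular": [0,0,0.5]}
    - {"fingers": 60,"delta_pos": [0,0,0],"angular": [0,0,1]}
    - {"fingers": 60,"delta_pos": [0,0,0],"angular": [0,0,1]}

```text
clock: 12.95
tool_pos: [0.5395, -0.065, 0.2476]
orientation: [-180.0, -0.0, 164.5]
force: [-1.8, 1.2, 0.6]
opening: 0.0603
gripper_force: 3.7
```

Run:
```python
from h import *
for i in range(3):
  im=ctrl.snapshot('top');o=ctrl.get_obs(); print(o['orientation'],o['force'],o['moment'],o['gripper_force'])
```

```text
[-1.79999904e+02 -8.06912109e-03  1.64468710e+02] [-1.28998826  1.46838917  1.20121555] [0.51420884 0.55243343 0.21039191] 3.5803632913211914
[ 1.79998952e+02 -7.53101307e-03  1.64473639e+02] [-3.1511993   1.94443589  0.90259175] [0.51283639 0.58352502 0.26684673] 3.5680725226001186
[ 1.79999028e+02 -7.68510213e-03  1.64471308e+02] [-2.12432405  1.48616651  2.79489498] [0.56453832 0.62435585 0.23883888] 3.5812843480488254
```

The tap is against its stop: moment 0.24 N m, about 4 N per contact. I'll back off and lift.

Emit:
apply_moves:
  deltas:
    - {"fingers": 60,"delta_pos": [0,0,0],"angular": [0,0,-2]}
    - {"fingers": 60,"delta_pos": [0,0,0],"angular": [0,0,-6]}
    - {"fingers": 60,"delta_pos": [0,0,0],"angular": [0,0,-12]}
    - {"fingers": 60,"delta_pos": [0,0,0],"angular": [0,0,-12]}
    - {"fingers": 60,"delta_pos": [0,0,-10],"angular": [0,0,-12]}
    - {"fingers": 60,"delta_pos": [0,0,-30],"angular": [0,0,-12]}
    - {"fingers": 60,"delta_pos": [0,0,-70],"angular": [0,0,-12]}
    - {"fingers": 60,"delta_pos": [0,0,-110],"angular": [0,0,-12]}

```text
clock: 13.9
tool_pos: [0.5392, -0.0653, 0.3593]
orientation: [-180.0, -0.0, 176.3]
force: [1.0, -0.3, 0.6]
opening: 0.0599
gripper_force: 0.0
```

Run:
```python
from h import *
print(delta((.5,.22,.36),175))
```

```text
(array([ 57.6, 282.2,  -0.8]), array([-0. , -0. ,  1.3]))
```

Emit:
apply_moves:
  deltas:
    - {"fingers": 60,"delta_pos": [8,40,0],"angular": [0,0,0]}
    - {"fingers": 60,"delta_pos": [16,80,0],"angular": [0,0,0]}
    - {"fingers": 60,"delta_pos": [24,120,0],"angular": [0,0,0]}
    - {"fingers": 60,"delta_pos": [32,160,0],"angular": [0,0,0]}
    - {"fingers": 60,"delta_pos": [40,200,0],"angular": [0,0,0]}
    - {"fingers": 60,"delta_pos": [48,240,0],"angular": [0,0,0]}
    - {"fingers": 60,"delta_pos": [58,282,0],"angular": [0,0,0]}
    - {"fingers": 60,"delta_pos": [58,282,0],"angular": [0,0,0]}
    - {"fingers": 60,"delta_pos": [58,282,0],"angular": [0,0,0]}

```text
clock: 14.8
tool_pos: [0.4989, 0.2209, 0.358]
orientation: [-180.0, 0.0, 176.5]
force: [0.4, -0.1, -0.8]
opening: 0.0601
gripper_force: 0.0
```

Run:
```python
from h import *
im=ctrl.snapshot('top')[:,:,::-1]; c=cv2.resize(im[165:275,275:410],None,fx=5.4,fy=5.4,interpolation=cv2.INTER_CUBIC)
s=cv2.resize(ctrl.snapshot('side')[:,:,::-1][180:310,255:410],None,fx=2.58,fy=2.58,interpolation=cv2.INTER_CUBIC)
print([lidfit(c,(.54,-.065),*a) for a in((-150,40),(-130,20))],red(c))
t=cv2.resize(c,(400,326)); v=np.zeros((340,800,3),np.uint8); v[:326,:400]=t; v[:335,400:800]=s[:335,:400]; cv2.imwrite('pics/f.png',v)
```

```text
[(array([ 0.5398, -0.0651]), np.float64(0.0004)), (array([ 0.5398, -0.0651]), np.float64(0.00021))] (array([ 0.5397, -0.0652]), np.float64(-134.3))
```

View pics/f.png

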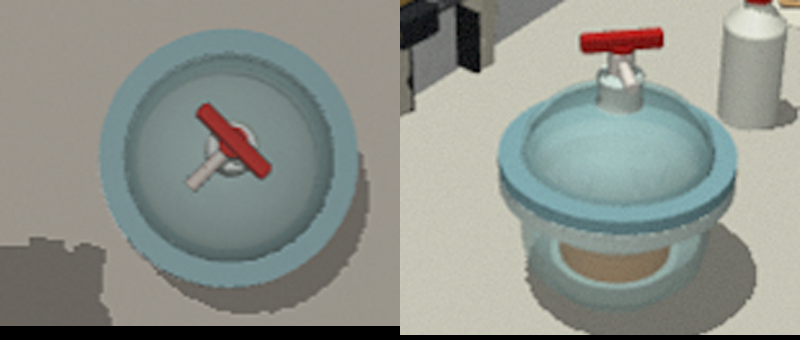

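The bar at (233,141) now stands square across the spout (tip 192,185). The lid is still home at (0.5398,-0.0651) and the rims are flush in the side view. Handing in.

```bash
python3 -c "
from plant import ctrl
print(ctrl.close_job())"
```

```text
the job is handed in; nothing more can be done
None
```

The lid is home, measured within about 0.3 mm of the base's centre, the tap is shut square across the spout, and the job was handed in at about 15 s; the highest force I read was about 4–5 N, and only the lid and the tap handle were touched.

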